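Step up the test-current range and hold the measuring key

TASK

On the grey test-current unit, push the pointer of the black range selector round clockwise with a fingertip, click by click, from wherever it stands until it rests in the click at the large yellow dot, never going on to the red dots beyond, where the current would burn the specimen. Then, and only then, press the round blue test key fully down and finish while still holding it down, so that the reading can be taken. Only push and press: do not squeeze the selector, do not shove or lift the unit, and leave the things around it where they are.

Things in the scene. Friction and masses are not known exactly. Their poses are not given: they have to be found in the camera images.
- current_unit: test-current unit: grey box, black end cheeks, level top panel; 124 (x) x 222 (y) x 64 mm, 2.5 kg, loose on rubber feet. Origin: centre of underside; -x faces the robot at yaw 0. Panel 60 mm up (cheek rims 64). On it, x, y in mm: selector -4, 50; test key -24, -58; lamp, 6 high, 10, -58; four binding posts, 18 high, 15 wide, x 40, y -29 to -86
- selector_axis (a point): on the selector's axis at panel height. The knob: a skirt 42 mm across, 7 mm high; on it a hub 25 mm across, 26 mm high, with a straight bar 11 mm wide that reaches 37 mm from the axis at the pointer end (white line on top) and 17 mm at the other, from 7 to 28 mm above the panel. About 2 N sideways on the bar, 27 mm from the axis, turns it over a click
- selector_tip (a point): top of the outer end of the selector's pointer, 37 mm from the axis, 28 mm above the panel. Dots on the dark scale disc (94 mm across), 43 mm from the axis, mark the eight clicks: clockwise from above five small white ones, one large yellow (the sixth, the one wanted), two small red
- selector (a joint): selector angle, rad, growing clockwise from above, end stops at 0 and 3.665. Eight clicks 0.524 apart from 0; the yellow dot is at 2.618. A spring roller pulls it into the nearest click; half way between two it snaps on into the next. At 0 the pointer points 105 deg left (to +y) of the unit's +x, at the yellow dot 45 deg right of it. Starts in one of the first three clicks
- test_key_top (a point): centre of the top of the round blue test key, 28 mm across, 17 mm above the panel when up; it moves down with the key
- test_key (a joint): travel of the test key, m: 0 up, 0.006 fully down; springs back when let go; about 2 N to start and 5 N fully down
- screwdriver: red-handled screwdriver lying along the unit's right end (-y), 150 x 16 mm; origin at the centre of its underside; a bystander
- marker: white marker pen with blue cap lying beyond the unit's left end (+y), 133 x 18 mm; origin at the centre of its underside; a bystander
- pin: steel test pin standing upright beyond the unit's left end (+y), 70 mm high, 16 mm across; origin at the centre of its underside; a bystander

How it is judged:
On the way:
1. the selector rests in the click at the yellow dot, with the test key still up (value of joint selector between 2.518 and 2.718 rad and value of joint test_key below 0.0015 m), for 0.3 s.
At the end, for the whole second after the job is handed in: the selector rests within 0.1 rad of the yellow-dot click (2.618 rad) with no finger on it, and the fingers hold the test key at least 4.5 mm of its 6 mm down with more than 1.5 N; the unit is within 15 mm of where it stood (value of joint selector between 2.518 and 2.718 rad and value of joint test_key above 0.0045 m and contact force between the fingers and test_key above 1.5 N and distance of current_unit from where it was at the start of the episode below 0.015 m and contact force between the fingers and selector below 0.3 N and linear speed of current_unit below 0.01 m/s); the arm keeps its last pose, push and grip.
It fails at once if the selector goes past the yellow dot towards the red ones (beyond 2.968 rad) (value of joint selector above 2.968 rad).
It fails at once if the test key is pressed (over 3 mm) while the selector is not at the yellow dot (value of joint test_key above 0.003 m and not (value of joint selector between 2.418 and 2.818 rad)).
It fails at once if the selector is squeezed or forced (fingers on it with more than 18 N) (contact force between the fingers and selector above 18 N).
It fails at once if the unit is shoved more than 15 mm, lifted more than 6 mm or tilted (distance of current_unit from where it was at the start of the episode above 0.015 m or height (world z) of current_unit above 0.006 m or angle between current_unit's own z axis and vertical above 0.08 rad).
It fails at once if a bystander is moved more than 15 mm (distance of any of screwdriver, marker, pin from where it was at the start of the episode above 0.015 m).
It also fails if it takes over 54 s, if anything falls off the work surface, if the arm or the gripper's body presses on something with over 40 N, if the wrist force passes 120 N, or if a joint passes its speed limit or range.

ROBOT

A 6-joint arm with a two-finger parallel gripper is mounted at the origin on a cart in front of the work surface, level with it; the furniture and walls round the work are solid. World frame = base frame: x ahead of the robot, y to its left, z up, the work surface at z = 0. Lengths are in m, angles in rad, forces in N, time in s.
With the tool pointing down it reaches from about 0.3 to 0.85 m from the base axis. Payload 5.4 kg.
Tool frame: the origin (TCP) lies on the centre line of the jaws, within the pads' length; the fingertips stand 8 mm ahead of it and the grasp point (between the pads) lies 11 mm behind it; z points along the fingers, y is the line along which they close (so a half turn about z gives the same grasp; the last joint's range is limited). The gripper opens to 85 mm and grips with 20 to 120 N. Pads are 22 mm wide; open, the fingers measure 114 mm over their backs; the gripper's body (76 mm by 85 mm) begins 54 mm behind the grasp point. The pads swing forward as they close: fully open they stand 13 mm farther back than shut.
Start: joints at [1.001, 0.158, 1.597, -0, 1.386, -0.21], TCP at [0.202, 0.538, 0.239] pointing down, gripper open.
Joint ranges: [-2.91, 2.91], [-0.94, 2.29], [0.18, 2.7], [-1.29, 4.43], [0.17, 2.64], [-3, 3]. Speed limits (rad/s): [2.57, 2.57, 3.14, 3.14, 3.14, 3.14].

INTERFACE

Orientations are given as a 3x3 rotation matrix whose columns are the frame's x, y, z axes.
In Python, from workcell import bot gives the robot as it stands. The module is installed in compiled form; this text tells all that it offers.
- The arm moves only by the tool apply_moves, never from a script. Its argument "moves" is a list of rows, each a list of 5 numbers: the opening, from -1 (shut) to 1 (fully open), then the shift along the tool's x, y, z in cm, then the turn about the tool's z in degrees. A call has 1 to 8 rows; each row shifts and turns the commanded pose from where the row before left it, along the tool's axes as they then stand; what a row does not reach is not made up. A row lasts 1/12 s, in which the tool goes at most 41.7 mm and 7.16 degrees, less where a joint would pass 70% of its speed; a pose out of reach is approached as far as the arm can. A call with a gripper value outside its range is refused whole. The fingers move at their own pace and stop on an object; "newtons" is the grip in N (left out, the last holds). Time passes only in rows, so rows that do not move let the fingers close. It gives the time, the measured TCP pose, the force, the opening and the grip force at its end, in the units of the state.
- bot.state(): the state, without advancing time (a new reading comes with each control period).
- bot.camera(name): name is "side" or "top" or "wrist"; returns a dict with "image" (480x640x3 uint8, red, green, blue), "depth" (480x640 float32, m along the optical axis (not along the pixel's ray), 0 where there is no reading), "K" (3x3 intrinsics, pixels), "xyz" and "orientation" of the camera in the world; the wrist camera has in their place "T_tool_cam" (4x4, takes a point from camera to tool coordinates, whose origin is the TCP and whose axes are the flange's). Camera axes: x right, y down, z forward; pixel columns grow to the right and rows downward; lengths in m; the calibration is good to about 2 mm. A picture is of the moment at which its call begins: read the wrist's pose just before it.
- bot.hand_in(): hands the job in; it is judged then, once.
The state is a dict: "clock": time; "qpos": joint angles; "dq": joint speeds; "effort": joint torques, N m; "tool_pos": TCP position; "tcp_rot": TCP orientation; "force": force on the tool from outside, world axes, zero at the start; "torque": the same for the moment, N m; "gripper_width": finger opening in m; "finger_force": force on a finger pad.
Only numpy, scipy, OpenCV 4.12 (cv2) and the standard library are available. Lean on these libraries where they do the work, as an engineer would, in place of code of your own. Each camera call takes 0.05 s, during which the arm holds its last target. There are 200 camera calls.

## Working session

There is one attempt and no reset: what is moved stays moved. The work goes in short steps, Python scripts to look and compute and a tool call to move; the robot and the scene stay as the last step left them, time stands still between calls to the robot, and variables do not carry over. Pictures are saved under pics/ and viewed, at most 10 in all, crops included, and the job is handed in when it is done.

Besides the shell and the picture viewer there is one more tool, called after "Call:" as name(argument=value, ...), one argument or row to a line, values as JSON. apply_moves: Moves the arm, as the interface text tells. Its arguments: {"type":"object","properties":{"moves":{"type":"array","items":{"type":"array","items":{"type":"number"}}},"newtons":{"type":"number"}},"required":["moves"]}

```bash
mkdir -p pics; cat > h.py <<'E'
import numpy as np, cv2
from workcell import bot
def cam(n):
    s=bot.state(); c=bot.camera(n)
    if n=="wrist":
        T=np.eye(4);T[:3,:3]=np.array(s["tcp_rot"]).reshape(3,3);T[:3,3]=s["tool_pos"]
        M=T@np.array(c["T_tool_cam"]); c["R"]=M[:3,:3]; c["p"]=M[:3,3]
    else:
        c["R"]=np.array(c["orientation"]).reshape(3,3); c["p"]=np.array(c["xyz"])
    return c
def ray(c,u,v):
    return c["R"]@np.linalg.inv(c["K"])@np.array([u,v,1.])
def onplane(c,u,v,z):
    d=ray(c,u,v); return c["p"]+d*(z-c["p"][2])/d[2]
def bydepth(c,u,v):
    return c["p"]+ray(c,u,v)*c["depth"][int(round(v)),int(round(u))]
def tri(c1,a,c2,b):
    d1=ray(c1,*a);d2=ray(c2,*b)
    t=np.linalg.lstsq(np.stack([d1,-d2],1),c2["p"]-c1["p"],rcond=None)[0]
    A=c1["p"]+t[0]*d1;B=c2["p"]+t[1]*d2
    return (A+B)/2,np.linalg.norm(A-B)
def save(c,n): cv2.imwrite("pics/"+n,c["image"][:,:,::-1])
E
python3 - <<'E'
from h import *
for n in("top","side","wrist"):
    c=cam(n);save(c,n+"0.png");print(n,c["p"].round(3),c["R"].round(2).tolist(),c["K"].round(0).tolist())
    if n=="wrist": print(c["T_tool_cam"])
s=bot.state();print(s)
a=cv2.imread("pics/top0.png");b=cv2.imread("pics/side0.png")
cv2.imwrite("pics/ts.png",cv2.resize(np.vstack([a,b]),None,fx=.625,fy=.625))
E
```

```text
top [ 0.357 -0.074  0.921] [[-0.02, -0.99, 0.16], [-1.0, 0.02, -0.04], [0.04, -0.16, -0.99]] [[443.0, 0.0, 325.0], [0.0, 443.0, 230.0], [0.0, 0.0, 1.0]]
side [ 0.421 -0.658  0.759] [[0.99, -0.12, 0.08], [-0.15, -0.76, 0.63], [-0.01, -0.63, -0.77]] [[579.0, 0.0, 315.0], [0.0, 579.0, 246.0], [0.0, 0.0, 1.0]]
wrist [0.132 0.565 0.373] [[0.35, 0.89, 0.28], [0.94, -0.34, -0.11], [-0.0, 0.3, -0.96]] [[376.0, 0.0, 316.0], [0.0, 376.0, 243.0], [0.0, 0.0, 1.0]]
[[ 1.85097996e-04 -9.55033755e-01 -2.96497037e-01  7.56288522e-02]
 [ 9.99999622e-01  4.28833926e-04 -7.57015824e-04  6.52944346e-04]
 [ 8.50123654e-04 -2.96496785e-01  9.55033473e-01 -1.34934182e-01]
 [ 0.00000000e+00  0.00000000e+00  0.00000000e+00  1.00000000e+00]]
{'clock': 0.15, 'qpos': array([ 1.00090645e+00,  1.58920437e-01,  1.59797468e+00,  1.60639054e-05,
        1.38616509e+00, -2.10068290e-01]), 'dq': array([-0.00218935, -0.00081401, -0.00384286, -0.00098635,  0.00206698,
        0.00155205]), 'effort': array([ 5.58439278e-04, -3.96377957e+01, -3.31784213e+01, -1.49471721e-04,
        5.50741068e-03, -3.61003788e-05]), 'tool_pos': array([0.20220901, 0.53778596, 0.2385181 ]), 'tcp_rot': array([[-9.35958489e-01,  3.52109442e-01, -8.05099217e-04],
       [ 3.52110215e-01,  9.35957740e-01, -1.22710382e-03],
       [ 3.21464001e-04, -1.43200190e-03, -9.99998923e-01]]), 'force': array([-0.23313376, -0.56660725, -0.04769685]), 'torque': array([-0.00771561, -0.01377103, -0.01851132]), 'finger_force': 0.0, 'gripper_width': 0.08554744108834784}
```

View pics/top0.png

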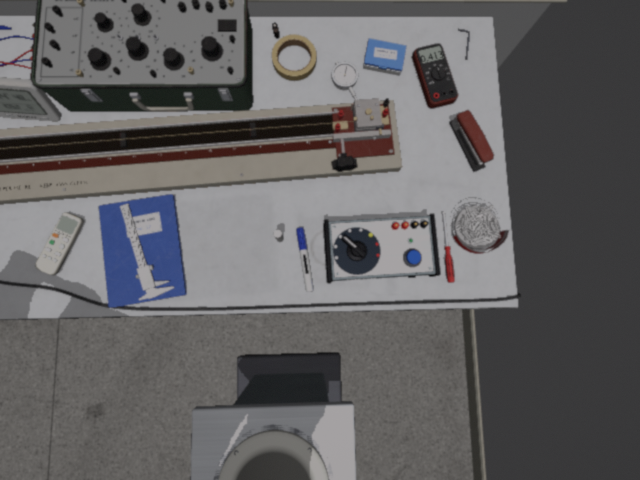

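View pics/side0.png

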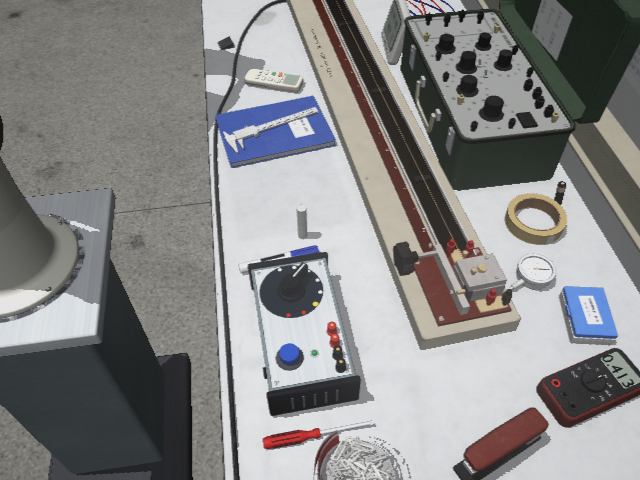

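The top view shows the unit with its selector at (357,251), the pointer aimed up-left, and the blue key at (413,257). The side view shows the selector at (292,290) and the key at (289,353). The pen, pin and screwdriver lie around the unit. Next I'll measure by colour.

```bash
cat > m.py <<'E'
from h import *
def blobs(c,box,lo,hi,amin=2):
    x0,y0,x1,y1=box; h=cv2.cvtColor(c["image"],cv2.COLOR_RGB2HSV)[y0:y1,x0:x1]
    m=cv2.inRange(h,lo,hi); n,_,st,ce=cv2.connectedComponentsWithStats(m)
    return [(ce[i]+[x0,y0],int(st[i,4])) for i in range(1,n) if st[i,4]>=amin]
B={"top":(328,212,438,282),"side":(250,255,350,410)}
C={"blue":((105,120,60),(128,255,255)),"yellow":((22,120,120),(35,255,255)),"red":((0,130,80),(8,255,255)),"green":((50,80,60),(90,255,255))}
E
python3 - <<'E'
from m import *
cs={n:cam(n) for n in B}
P={}
for n,c in cs.items():
    for k,(lo,hi) in C.items():
        b=blobs(c,B[n],lo,hi); print(n,k,[(p.round(1).tolist(),a) for p,a in b]); P[n,k]=b
for k in("blue","yellow","green"):
    f=lambda n:max(P[n,k],key=lambda t:t[1])[0]
    print(k,tri(cs["top"],f("top"),cs["side"],f("side")),bydepth(cs["top"],*f("top")),bydepth(cs["side"],*f("side")))
t=cs["top"]["image"][205:290,320:445,::-1]; s=cs["side"]["image"][245:325,245:345,::-1]
t=cv2.resize(t,None,fx=6,fy=6,interpolation=cv2.INTER_CUBIC);s=cv2.resize(s,None,fx=6,fy=6,interpolation=cv2.INTER_CUBIC)
cv2.imwrite("pics/t1.png",t);cv2.imwrite("pics/s1.png",s)
E
```

```text
top blue [([413.1, 256.6], 165)]
top yellow [([370.2, 234.5], 11)]
top red [([394.8, 225.6], 28), ([404.3, 225.1], 26), ([376.5, 244.0], 2), ([377.5, 255.0], 2)]
top green [([410.5, 240.5], 4)]
side blue [([293.6, 255.3], 7), ([299.0, 255.0], 3), ([288.7, 353.6], 335)]
side yellow [([314.9, 303.4], 19)]
side red [([303.0, 312.0], 9), ([288.0, 314.5], 8), ([331.4, 325.6], 44), ([333.0, 337.7], 77)]
side green [([314.1, 352.2], 23)]
blue (array([ 0.43375916, -0.27723533,  0.07148567]), np.float64(0.002591931875780738)) [ 0.43436537 -0.27534269  0.07900001] [ 0.43233974 -0.28159726  0.07906138]
yellow (array([ 0.4803763 , -0.19666525,  0.06106704]), np.float64(0.0016447939538579337)) [ 0.48101269 -0.19643079  0.06239941] [ 0.47947901 -0.19738565  0.0619573 ]
green (array([ 0.46727108, -0.27571311,  0.06284692]), np.float64(0.0010763495411318033)) [ 0.46724071 -0.27464552  0.06727624] [ 0.46660694 -0.27683994  0.06476383]
```

View pics/t1.png

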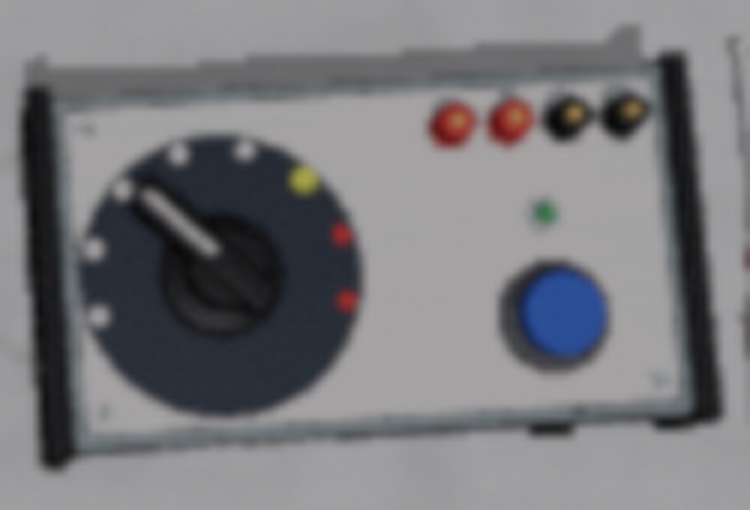

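View pics/s1.png

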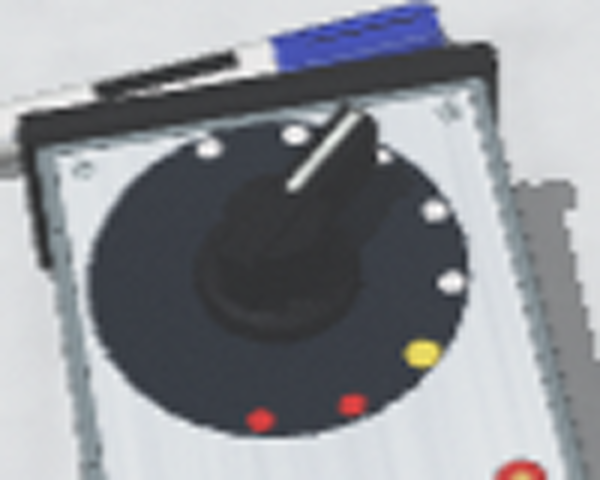

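Both crops show the pointer at the third white dot, so the selector is at about 1.047 rad and needs three clicks. The yellow dot is at crop (304,181) in the top view and (422,353) in the side view. I'll fit the unit's pose from the dots and the key.

```bash
cat >> m.py <<'E'
ang=np.deg2rad(105-30*np.arange(8)); U=np.stack([-4+43*np.cos(ang),50+43*np.sin(ang)],1)/1000
def fit(U,W):
    u=U-U.mean(0);w=W-W.mean(0); a=np.arctan2((u[:,0]*w[:,1]-u[:,1]*w[:,0]).sum(),(u*w).sum())
    R=np.array([[np.cos(a),-np.sin(a)],[np.sin(a),np.cos(a)]]); t=W.mean(0)-R@U.mean(0)
    return a,R,t,np.linalg.norm(U@R.T+t-W,axis=1)
E
python3 - <<'E'
from m import *
cs={n:cam(n) for n in B}
q=lambda x0,y0,L:[((a+.5)/6-.5+x0,(b+.5)/6-.5+y0) for a,b in L]
D={"top":q(320,205,[(99,316),(94,249),(122,189),(179,154),(245,151),(304,181),(343,235),(347,301)]),
"side":q(245,245,[(209,148),(295,135),(383,157),(434,210),(451,283),(422,353),(352,405),(261,420)])}
T=[tri(cs["top"],a,cs["side"],b) for a,b in zip(D["top"],D["side"])]
print("z",[t[0][2].round(4) for t in T],"gap",[round(t[1],4) for t in T])
K={"top":(413.1,256.6),"side":(288.7,353.6)}
for n in list(D)+["tri"]:
    W=np.array([t[0][:2] for t in T]) if n=="tri" else np.array([onplane(cs[n],*p,.06)[:2] for p in D[n]])
    a,R,t,e=fit(U,W); print(n,"yaw",np.rad2deg(a).round(2),"org",t.round(4),"axis",(R@[-.004,.05]+t).round(4),"key",(R@[-.024,-.058]+t).round(4),"err",e.round(4),
     "" if n=="tri" else onplane(cs[n],*K[n],.075)[:2].round(4))
E
```

```text
z [np.float64(0.0622), np.float64(0.0618), np.float64(0.0607), np.float64(0.0619), np.float64(0.0612), np.float64(0.0612), np.float64(0.0614), np.float64(0.061)] gap [np.float64(0.0018), np.float64(0.0019), np.float64(0.0006), np.float64(0.0016), np.float64(0.0015), np.float64(0.0012), np.float64(0.0017), np.float64(0.0019)]
top yaw 2.25 org [ 0.4559 -0.2182] axis [ 0.4499 -0.1684] key [ 0.4342 -0.2771] err [0.001  0.0007 0.0001 0.0005 0.0006 0.0009 0.0004 0.001 ] [ 0.4348 -0.2763]
side yaw 2.12 org [ 0.4542 -0.2172] axis [ 0.4483 -0.1674] key [ 0.4323 -0.276 ] err [0.0003 0.0006 0.0012 0.0006 0.0006 0.0006 0.0003 0.0005] [ 0.4324 -0.2793]
tri yaw 2.24 org [ 0.455  -0.2181] axis [ 0.449  -0.1683] key [ 0.4332 -0.277 ] err [0.001  0.0008 0.0007 0.0006 0.0006 0.0008 0.0005 0.001 ]
```

Call:
apply_moves(
  moves=[
    [-1,-1.93,-2.22,0.1,0],
    [-1,-1.93,-2.22,0.1,0],
    [-1,-1.93,-2.22,0.1,0],
    [-1,-1.93,-2.22,0.1,0],
    [-1,-1.93,-2.22,0.1,0],
    [-1,-1.93,-2.22,0.1,0],
    [-1,-1.93,-2.22,0.1,0],
    [-1,-1.93,-2.22,0.1,0],
  ],
  newtons=20,
)

```text
clock: 1.02
tool_pos: [0.2846, 0.3163, 0.2313]
tcp_rot: [[-0.936, 0.352, 0.0], [0.352, 0.936, 0.0], [-0.0, 0.0, -1.0]]
force: [0.9, -0.0, 0.5]
gripper_width: 0.0004
finger_force: 0.0
```

Call:
apply_moves(
  moves=[
    [-1,-1.93,-2.22,0.1,0],
    [-1,-1.93,-2.22,0.1,0],
    [-1,-1.93,-2.22,0.1,0],
    [-1,-1.93,-2.22,0.1,0],
    [-1,-1.93,-2.22,0.1,0],
    [-1,-1.93,-2.22,0.1,0],
    [-1,-1.93,-2.22,0.1,0],
    [-1,-1.93,-2.22,0.1,0],
  ],
)

```text
clock: 1.68
tool_pos: [0.3667, 0.0956, 0.2235]
tcp_rot: [[-0.936, 0.352, 0.001], [0.352, 0.936, -0.0], [-0.001, 0.0, -1.0]]
force: [-0.3, 0.6, 0.0]
gripper_width: -0.0001
finger_force: 0.0
```

Call:
apply_moves(
  moves=[
    [-1,-1.93,-2.22,0.1,0],
    [-1,-1.93,-2.22,0.1,0],
    [-1,-1.93,-2.22,0.1,0],
    [-1,-1.93,-2.22,0.1,0],
    [-1,-1.93,-2.22,0.1,0],
    [-1,-1.93,-2.22,0.1,0],
    [-1,-1.93,-2.22,0.1,0],
    [-1,-1.93,-2.22,0.1,0],
  ],
)

```text
clock: 2.35
tool_pos: [0.4487, -0.1252, 0.2153]
tcp_rot: [[-0.936, 0.352, 0.0], [0.352, 0.936, -0.0], [-0.0, 0.0, -1.0]]
force: [-0.4, 0.6, 0.9]
gripper_width: -0.0004
finger_force: 0.0
```

Call:
apply_moves(
  moves=[
    [-1,0,0,0,7],
    [-1,0,0,0,7],
    [-1,0,0,0,7],
    [-1,0,0,0,7],
    [-1,0,0,0,7],
    [-1,0,0,0,7],
    [-1,0,0,0,7],
    [-1,0,0,0,7],
  ],
)

```text
clock: 3.02
tool_pos: [0.4484, -0.1236, 0.2154]
tcp_rot: [[-0.226, 0.974, 0.0], [0.974, 0.226, -0.0], [-0.0, 0.0, -1.0]]
force: [0.3, 0.2, 0.6]
gripper_width: 0.0
finger_force: 0.0
```

Call:
apply_moves(
  moves=[
    [-1,0,0,0,7],
    [-1,0,0,0,7],
    [-1,0,0,0,7],
    [-1,0,0,0,7],
    [-1,0,0,0,7],
    [-1,0,0,0,7],
    [-1,0,0,0,7],
    [-1,0,0,0,7],
  ],
)

```text
clock: 3.68
tool_pos: [0.4484, -0.1236, 0.2154]
tcp_rot: [[0.681, 0.732, 0.0], [0.732, -0.681, -0.0], [0.0, 0.0, -1.0]]
force: [0.1, 0.3, 0.1]
gripper_width: -0.0
finger_force: 0.0
```

```bash
python3 - <<'E'
from m import *
c=cam("wrist");save(c,"w1.png")
for k,z in(("yellow",.061),("blue",.077),("red",.061)):
    print(k,[(p.round(0).tolist(),a,onplane(c,*p,z)[:2].round(4).tolist()) for p,a in blobs(c,(0,0,640,480),*C[k],amin=20)])
a,R,t=np.deg2rad(2.2),None,np.array([.455,-.218])
R=np.array([[np.cos(a),-np.sin(a)],[np.sin(a),np.cos(a)]])
print("expect yellow,reds,key",(U[5:]@R.T+t).round(4).tolist(),R@[-.024,-.058]+t)
s=cam("side");save(s,"s2.png")
cv2.imwrite("pics/c2.png",np.hstack([cv2.resize(c["image"],(400,300)),cv2.resize(s["image"][80:360,150:450],(321,300))])[:,:,::-1])
E
```

```text
yellow [([406.0, 265.0], 80, [0.4806, -0.1977])]
blue [([2.0, 3.0], 29, [0.4048, 0.1231]), ([295.0, 135.0], 1060, [0.4854, -0.0616]), ([430.0, 355.0], 164, [0.4449, -0.2671])]
red [([544.0, 12.0], 710, [0.6637, -0.1189]), ([608.0, 8.0], 93, [0.6967, -0.1459]), ([630.0, 21.0], 372, [0.7039, -0.1636]), ([554.0, 42.0], 834, [0.6585, -0.1388]), ([600.0, 109.0], 5455, [0.6594, -0.1996]), ([468.0, 303.0], 598, [0.497, -0.26]), ([398.0, 289.0], 33, [0.4619, -0.2096]), ([379.0, 305.0], 31, [0.44, -0.2104]), ([503.0, 383.0], 364, [0.4726, -0.3474]), ([568.0, 430.0], 50, [0.4875, -0.435])]
expect yellow,reds,key [[0.4806, -0.1974], [0.4618, -0.2093], [0.4396, -0.2101]] [ 0.43324418 -0.27687856]
```

View pics/c2.png

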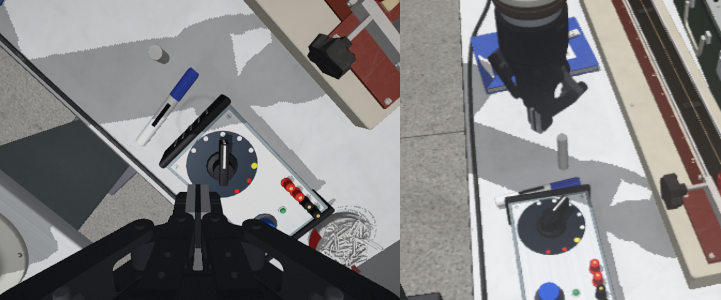

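The wrist view gives the yellow and red dots within 0.5 mm of the fitted pose. The fingers are shut, next to the pointer on its counter-clockwise side. I'll go down beside the pointer.

Call:
apply_moves(
  moves=[
    [-1,0,0,3,0],
    [-1,0,0,3,0],
    [-1,0,0,3,0],
    [-1,0,0,2.5,0],
    [-1,0,0,1.3,0],
    [-1,0,0,0.5,0],
    [-1,0,0,0,0],
    [-1,0,0,0,0],
  ],
)

```text
clock: 4.45
tool_pos: [0.449, -0.1239, 0.0831]
tcp_rot: [[0.676, 0.737, 0.001], [0.737, -0.676, -0.001], [0.0, 0.001, -1.0]]
force: [-0.3, 0.5, -1.1]
gripper_width: 0.0002
finger_force: 0.0
```

Call:
apply_moves(
  moves=[
    [-1,0,0.3,0,0],
    [-1,0,0.3,0,0],
    [-1,0,0,0,0],
  ],
)

```text
clock: 4.7
tool_pos: [0.4542, -0.1287, 0.0836]
tcp_rot: [[0.677, 0.736, 0.003], [0.736, -0.677, -0.002], [0.001, 0.003, -1.0]]
force: [0.4, 0.5, -0.4]
gripper_width: -0.0001
finger_force: 0.0
```

Call:
apply_moves(
  moves=[
    [-1,0,0.2,0,0],
    [-1,0,0,0,0],
    [-1,0,0,0,0],
  ],
)

```text
clock: 4.95
tool_pos: [0.4544, -0.1291, 0.0825]
tcp_rot: [[0.677, 0.736, 0.0], [0.736, -0.677, -0.0], [0.0, 0.0, -1.0]]
force: [0.2, 0.3, -1.3]
gripper_width: -0.0001
finger_force: 0.0
```

Call:
apply_moves(
  moves=[
    [-1,0,0.2,0,0],
    [-1,0,0,0,0],
    [-1,0,0,0,0],
  ],
)

```text
clock: 5.2
tool_pos: [0.4558, -0.1304, 0.0823]
tcp_rot: [[0.677, 0.736, -0.0], [0.736, -0.677, 0.0], [-0.0, -0.0, -1.0]]
force: [-0.0, 0.1, 0.8]
gripper_width: 0.0001
finger_force: 0.0
```

Call:
apply_moves(
  moves=[
    [-1,0,0.2,0,0],
    [-1,0,0,0,0],
    [-1,0,0,0,0],
  ],
)

```text
clock: 5.45
tool_pos: [0.4573, -0.1318, 0.0823]
tcp_rot: [[0.677, 0.736, -0.0], [0.736, -0.677, 0.0], [-0.0, -0.0, -1.0]]
force: [0.2, -0.4, -0.6]
gripper_width: -0.0
finger_force: 0.0
```

Call:
apply_moves(
  moves=[
    [-1,0,0.2,0,0],
    [-1,0,0,0,0],
    [-1,0,0,0,0],
  ],
)

```text
clock: 5.7
tool_pos: [0.4583, -0.1325, 0.0821]
tcp_rot: [[0.677, 0.736, -0.001], [0.736, -0.677, 0.001], [0.0, -0.002, -1.0]]
force: [-2.1, 3.3, 2.8]
gripper_width: 0.0004
finger_force: 2.0
```

Call:
apply_moves(
  moves=[
    [-1,0,0.2,0,0],
    [-1,0,0,0,0],
    [-1,0,0,0,0],
  ],
)

```text
clock: 5.95
tool_pos: [0.4605, -0.1348, 0.0823]
tcp_rot: [[0.677, 0.736, 0.001], [0.736, -0.677, -0.001], [-0.0, 0.001, -1.0]]
force: [0.0, 0.9, -0.1]
gripper_width: 0.0003
finger_force: 0.3
```

```bash
python3 - <<'E'
from m import *
s=cam("side");w=cam("wrist");save(w,"w3.png")
cv2.imwrite("pics/c3.png",np.hstack([cv2.resize(s["image"][230:330,235:355],(480,400),interpolation=2),cv2.resize(w["image"][150:400,220:420],(320,400))])[:,:,::-1])
E
```

```text
(no output)
```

View pics/c3.png

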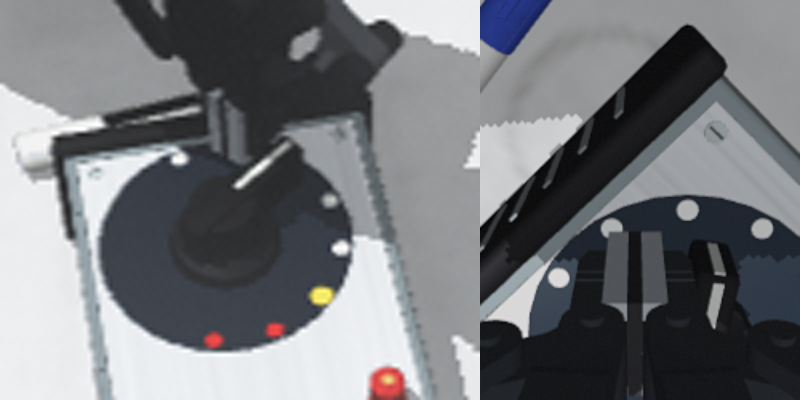

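Contact came at d≈17 mm with about 3 N. The pictures show the shut fingers against the counter-clockwise side of the bar, which has turned a few degrees. I'll follow the arc.

Call:
apply_moves(
  moves=[
    [-1,0.09,0.17,0,5],
    [-1,0.09,0.17,0,5],
    [-1,0.09,0.17,0,3],
    [-1,0.09,0.17,0,3],
    [-1,0.09,0.17,0,3],
    [-1,0.09,0.17,0,3],
    [-1,0,0,0,0],
    [-1,0,0,0,0],
  ],
)

```text
clock: 6.72
tool_pos: [0.4708, -0.1397, 0.0825]
tcp_rot: [[0.903, 0.43, 0.001], [0.43, -0.903, -0.001], [0.0, 0.001, -1.0]]
force: [-0.0, 0.9, -0.6]
gripper_width: -0.0001
finger_force: 0.0
```

```bash
cat > st.py <<'E'
from m import *
ax=np.array([.449,-.168]); s=bot.state(); R=s["tcp_rot"]; p=s["tool_pos"][:2]-ax
x=R[:2,0];y=R[:2,1]; print("alpha",np.rad2deg(np.arctan2(x[1],x[0])).round(1),"r",(p@x*1000).round(1),"d",(-p@y*1000).round(1),"F",s["force"].round(1))
# white line in side view, above the panel: fit direction on plane z=.089
c=cam("side");h=cv2.cvtColor(c["image"],cv2.COLOR_RGB2HSV)
z=.089;pts=[]
for v in range(240,340):
    for u in range(240,350):
        if h[v,u,2]>135 and h[v,u,1]<60:
            q=onplane(c,u,v,z)[:2]-ax; 
            if 3e-3<np.linalg.norm(q)<36e-3: pts.append(q)
pts=np.array(pts);print(len(pts))
if len(pts)>5:
    m=np.median(pts,0); vx,vy,_,_=cv2.fitLine(pts.astype(np.float32),cv2.DIST_HUBER,0,.001,.001).ravel()
    t=np.rad2deg(np.arctan2(vy,vx)); print("centroid dir -> sel rad",np.deg2rad(105+2.2-np.rad2deg(np.arctan2(m[1],m[0]))).round(2),"line dir deg",t.round(1))
E
python3 st.py
```

```text
alpha 25.5 r 31.9 d 16.2 F [-0.   0.9 -0.6]
96
centroid dir -> sel rad -0.3 line dir deg -17.1
```

```bash
cat > v.py <<'E'
from m import *
import sys
s=cam("side");w=cam("wrist")
cv2.imwrite("pics/"+sys.argv[1],np.hstack([cv2.resize(s["image"][230:330,235:355],(480,400),interpolation=2),cv2.resize(w["image"][150:400,220:420],(320,400))])[:,:,::-1])
E
python3 v.py c4.png
```

```text
(no output)
```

View pics/c4.png

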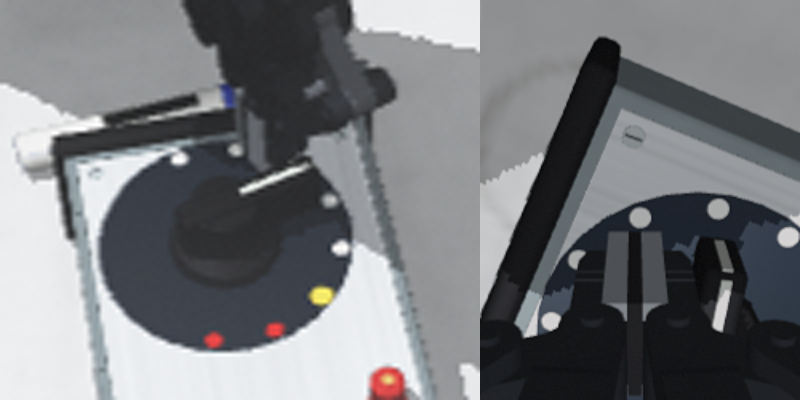

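The side view shows the pointer standing in the fourth click, with its line aimed at about 17° in world axes, as expected. Now the next click.

Call:
apply_moves(
  moves=[
    [-1,0.09,0.17,0,3],
    [-1,0.09,0.17,0,3],
    [-1,0.09,0.17,0,3],
    [-1,0.09,0.17,0,3],
    [-1,0.09,0.17,0,3],
    [-1,0.09,0.17,0,3],
    [-1,0.09,0.17,0,3],
    [-1,0,0,0,0],
  ],
)

```text
clock: 7.53
tool_pos: [0.48, -0.1491, 0.0823]
tcp_rot: [[0.997, 0.076, 0.0], [0.076, -0.997, -0.0], [0.0, 0.0, -1.0]]
force: [-0.0, 0.4, 0.4]
gripper_width: 0.0001
finger_force: 0.0
```

Call:
apply_moves(
  moves=[
    [-1,0.09,0.17,0,3],
    [-1,0.09,0.17,0,3],
    [-1,0.09,0.17,0,3],
    [-1,0,0,0,0],
    [-1,0,0,0,0],
  ],
)

```text
clock: 7.95
tool_pos: [0.4827, -0.1539, 0.0823]
tcp_rot: [[0.997, -0.078, -0.0], [-0.078, -0.997, 0.0], [-0.0, -0.0, -1.0]]
force: [0.3, -0.1, -0.1]
gripper_width: -0.0
finger_force: 0.0
```

```bash
python3 st.py|head -1; python3 v.py c5.png
```

```text
alpha -4.5 r 32.5 d 16.7 F [ 0.3 -0.1 -0.1]
```

View pics/c5.png

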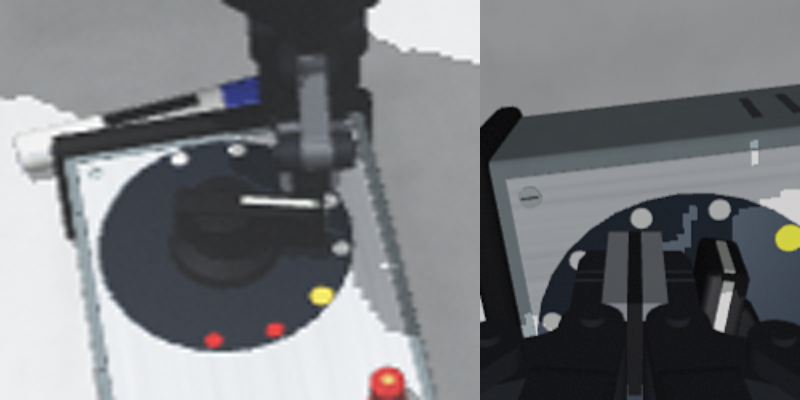

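The wrist view is the same as before relative to the fingers: the pointer is at the fifth dot, with yellow next at (789,238), and the force is zero. One more identical step.

Call:
apply_moves(
  moves=[
    [-1,0.09,0.17,0,3],
    [-1,0.09,0.17,0,3],
    [-1,0.09,0.17,0,3],
    [-1,0.09,0.17,0,3],
    [-1,0.09,0.17,0,3],
    [-1,0.09,0.17,0,3],
    [-1,0.09,0.17,0,3],
    [-1,0,0,0,0],
  ],
)

```text
clock: 8.77
tool_pos: [0.486, -0.167, 0.0823]
tcp_rot: [[0.902, -0.433, 0.0], [-0.433, -0.902, -0.0], [0.0, 0.0, -1.0]]
force: [-0.5, -0.3, 0.4]
gripper_width: 0.0002
finger_force: 0.0
```

Call:
apply_moves(
  moves=[
    [-1,0.09,0.17,0,3],
    [-1,0.09,0.17,0,3],
    [-1,0.09,0.17,0,3],
    [-1,0,0,0,0],
    [-1,0,0,0,0],
  ],
)

```text
clock: 9.18
tool_pos: [0.4859, -0.1726, 0.0823]
tcp_rot: [[0.825, -0.566, -0.0], [-0.566, -0.825, 0.0], [-0.0, -0.0, -1.0]]
force: [-0.3, 0.1, 0.5]
gripper_width: -0.0003
finger_force: 0.0
```

```bash
python3 st.py|head -1; python3 v.py c6.png
```

```text
alpha -34.5 r 33.0 d 17.1 F [-0.3  0.1  0.5]
```

View pics/c6.png

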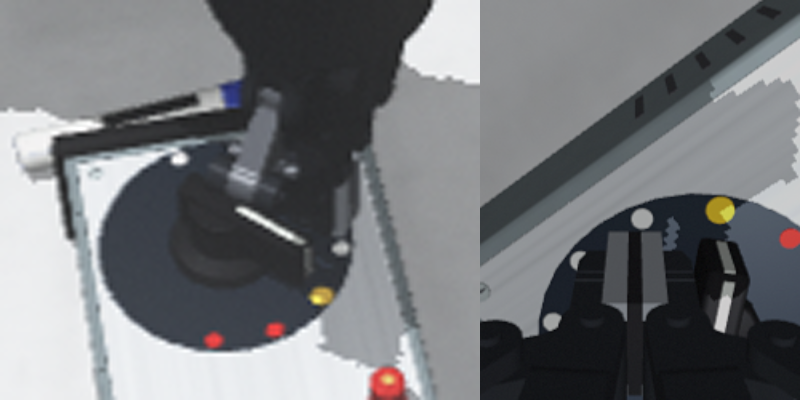

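The pointer's white line aims at the yellow dot, at (322,296) in the side view and (720,210) in the wrist view, with no contact force. I'll back off, lift and move over the key.

Call:
apply_moves(
  moves=[
    [-1,0,-0.4,0,0],
    [-1,0,-0.4,0,0],
    [-1,0,0,-2,0],
    [-1,0,0,-3,0],
    [-1,0,0,0,0],
    [-1,0,0,0,0],
    [-1,0,0,0,0],
    [-1,0,0,0,0],
  ],
)

```text
clock: 10.0
tool_pos: [0.4898, -0.1654, 0.1311]
tcp_rot: [[0.823, -0.568, -0.002], [-0.568, -0.823, 0.001], [-0.002, 0.0, -1.0]]
force: [-0.1, -0.3, -0.1]
gripper_width: 0.0003
finger_force: 0.0
```

Call:
apply_moves(
  moves=[
    [-1,0.39,3.1,0,0],
    [-1,0.39,3.1,0,0],
    [-1,0.39,3.1,0,0],
    [-1,0.39,3.1,0,0],
    [-1,0,0,0,0],
    [-1,0,0,0,0],
  ],
)

```text
clock: 10.5
tool_pos: [0.4318, -0.2775, 0.1312]
tcp_rot: [[0.821, -0.57, -0.001], [-0.57, -0.821, 0.002], [-0.002, -0.001, -1.0]]
force: [-0.2, -0.5, 0.1]
gripper_width: 0.0001
finger_force: 0.0
```

```bash
python3 - <<'E'
from m import *
print(bot.state()["tool_pos"])
s=cam("side"); t=cam("top"); w=cam("wrist")
for n,c in(("side",s),("top",t),("wrist",w)):
    for k,z in(("yellow",.06),("red",.06),("blue",.075)):
        b=blobs(c,B.get(n,(0,0,640,480)),*C[k],amin=3 if n!="wrist" else 25); print(n,k,[(p.round(0).tolist(),a,onplane(c,*p,z)[:2].round(4).tolist()) for p,a in b][:7])
cv2.imwrite("pics/c7.png",np.hstack([cv2.resize(s["image"][230:430,205:385],(432,480)),cv2.resize(w["image"],(360,480))])[:,:,::-1])
E
```

```text
[ 0.43184572 -0.27749616  0.13120955]
side yellow [([315.0, 304.0], 10, [0.4795, -0.1962])]
side red [([303.0, 312.0], 9, [0.461, -0.208]), ([333.0, 334.0], 160, [0.497, -0.2499])]
side blue [([289.0, 354.0], 340, [0.4324, -0.2795])]
top yellow []
top red [([395.0, 225.0], 23, [0.4995, -0.2472]), ([378.0, 254.0], 3, [0.4419, -0.2101])]
top blue [([417.0, 261.0], 7, [0.4267, -0.2834])]
wrist yellow [([160.0, 271.0], 142, [0.4805, -0.1962])]
wrist red [([548.0, 45.0], 67, [0.4616, -0.4346]), ([532.0, 54.0], 31, [0.4627, -0.4264]), ([518.0, 87.0], 186, [0.4526, -0.4137]), ([430.0, 100.0], 234, [0.473, -0.3738]), ([435.0, 176.0], 2016, [0.4374, -0.3571]), ([216.0, 194.0], 1210, [0.4973, -0.2527]), ([196.0, 285.0], 72, [0.4618, -0.2081])]
wrist blue [([318.0, 266.0], 1995, [0.435, -0.2779]), ([37.0, 340.0], 173, [0.4899, -0.1179])]
```

View pics/c7.png

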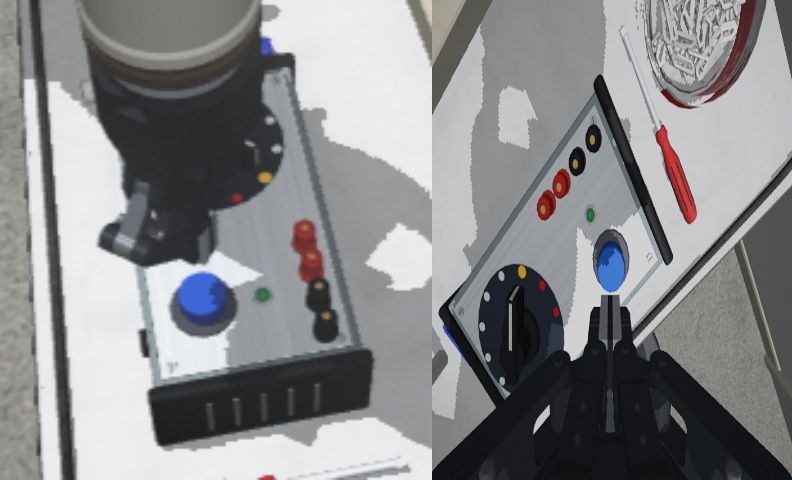

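The wrist view shows the pointer at the yellow dot, and the fingertips 2 mm from the key's centre. Pressing the key.

Call:
apply_moves(
  moves=[
    [-1,0,0,2,0],
    [-1,0,0,2,0],
    [-1,0,0,0,0],
    [-1,0,0,0.3,0],
    [-1,0,0,0.2,0],
    [-1,0,0,0,0],
  ],
)

```text
clock: 11.15
tool_pos: [0.4335, -0.277, 0.088]
tcp_rot: [[0.823, -0.567, 0.001], [-0.567, -0.823, -0.001], [0.001, 0.0, -1.0]]
force: [-0.5, -0.4, 0.5]
gripper_width: -0.0001
finger_force: 0.0
```

Call:
apply_moves(
  moves=[
    [-1,0,0,0.2,0],
    [-1,0,0,0.2,0],
    [-1,0,0,0,0],
    [-1,0,0,0,0],
  ],
)

```text
clock: 11.48
tool_pos: [0.4336, -0.2775, 0.0841]
tcp_rot: [[0.823, -0.568, 0.002], [-0.568, -0.823, -0.001], [0.002, 0.0, -1.0]]
force: [1.6, -0.4, 3.3]
gripper_width: -0.0001
finger_force: 1.4
```

Call:
apply_moves(
  moves=[
    [-1,0,0,0.2,0],
    [-1,0,0,0,0],
    [-1,0,0,0,0],
  ],
)

```text
clock: 11.73
tool_pos: [0.4335, -0.2775, 0.0818]
tcp_rot: [[0.823, -0.568, 0.001], [-0.568, -0.823, -0.001], [0.002, 0.0, -1.0]]
force: [1.5, -1.3, 3.7]
gripper_width: -0.0001
finger_force: 1.9
```

Call:
apply_moves(
  moves=[
    [-1,0,0,0.2,0],
    [-1,0,0,0,0],
    [-1,0,0,0,0],
  ],
)

```text
clock: 11.98
tool_pos: [0.4334, -0.2775, 0.0797]
tcp_rot: [[0.823, -0.568, 0.001], [-0.568, -0.823, -0.001], [0.002, 0.0, -1.0]]
force: [3.2, -0.5, 5.5]
gripper_width: 0.0
finger_force: 2.4
```

Call:
apply_moves(
  moves=[
    [-1,0,0,0.1,0],
    [-1,0,0,0,0],
    [-1,0,0,0,0],
  ],
)

```text
clock: 12.23
tool_pos: [0.4335, -0.2775, 0.0794]
tcp_rot: [[0.823, -0.568, 0.001], [-0.568, -0.823, -0.001], [0.001, 0.0, -1.0]]
force: [1.8, 1.4, 9.9]
gripper_width: -0.0003
finger_force: 5.2
```

Call:
apply_moves(
  moves=[
    [-1,0,0,0.1,0],
    [-1,0,0,0,0],
    [-1,0,0,0,0],
  ],
)

```text
clock: 12.48
tool_pos: [0.4335, -0.2776, 0.0793]
tcp_rot: [[0.823, -0.568, 0.001], [-0.568, -0.823, -0.001], [0.001, 0.0, -1.0]]
force: [-1.7, 1.8, 17.2]
gripper_width: -0.0
finger_force: 8.7
```

The height stays at 0.0793 while the force rises to 17 N, so the key is against its stop. The selector was last seen at the yellow dot and hasn't been touched since.

```bash
python3 -c "
from h import *
s=bot.state();print(s['force'],s['tool_pos'],s['clock']);print(bot.hand_in())"
```

```text
[-1.73821508  1.81379629 17.18698696] [ 0.43351085 -0.27756215  0.07933189] 12.4833
the job is handed in; nothing more can be done
None
```

I pushed the selector three clicks clockwise, from the third dot to the yellow one. I then pressed the blue test key down to its stop and handed the job in at 12.5 s, still holding it with about 17 N; no verdict was returned.

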